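Sort the frame tubes into their cradles

TASK

Put the loose frame tubes away by size. Lay each of the three mitred offcuts from the left of the bench down in the notches of the plywood cradle cut for its diameter, resting on the notch floors of both uprights and roughly centred between them, and stand the loose head tube (not the short shell welded to the frame) upright in the steel cup, right down on its floor. Let go of everything and leave all four at rest in their places.

Things in the scene. Friction and masses are not known exactly. Their poses are not given: they have to be found in the camera images.
- tube_25_centre (a point): Centre of the thinnest and longest mitred offcut, plain pale steel tube 25 mm in diameter, 170 mm long over its fish-mouthed ends, about 90 g, lying loose on the table (centre 12.5 mm up). Its y axis runs along the tube, z is up. It does not roll.
- tube_35_centre (a point): Centre of the middle-sized mitred offcut, plain pale steel tube 35 mm in diameter, 120 mm long over its fish-mouthed ends, about 120 g, lying loose on the table (centre 17.5 mm up). Its y axis runs along the tube, z is up. It does not roll.
- tube_44_centre (a point): Centre of the thickest and shortest mitred offcut, plain pale steel tube 44 mm in diameter, 90 mm long over its fish-mouthed ends, about 150 g, lying loose on the table (centre 22 mm up). Its y axis runs along the tube, z is up. It does not roll.
- cradle_25_seat (a point): Fixed plywood cradle for the 25 mm tube; the point where the seated tube's centre lies, 36.5 mm above the table. y runs along the tube, z up. Two uprights 14 mm thick at y = +-50 mm, each with a notch 34 mm wide, floor 24 mm and tops 39 mm above the table; 66 mm wide over all. Between them only an 8 mm base strip.
- cradle_35_seat (a point): Fixed plywood cradle for the 35 mm tube; the point where the seated tube's centre lies, 41.5 mm above the table. y runs along the tube, z up. Two uprights 14 mm thick at y = +-38 mm, each with a notch 43 mm wide, floor 24 mm and tops 45 mm above the table; 75 mm wide over all. Between them only an 8 mm base strip.
- cradle_44_seat (a point): Fixed plywood cradle for the 44 mm tube; the point where the seated tube's centre lies, 46 mm above the table. y runs along the tube, z up. Two uprights 14 mm thick at y = +-28 mm, each with a notch 53 mm wide, floor 24 mm and tops 50.4 mm above the table; 85 mm wide over all. Between them only an 8 mm base strip.
- head_tube_centre (a point): Centre of the head tube, a pale steel tube standing free on end on the table, 45 mm in diameter (49 mm at the end collars), 110 mm tall, about 190 g; centre 55 mm above its foot, z up along the tube. Not the shorter shell welded to the frame on the table.
- cup_seat (a point): Fixed turned steel cup on a square 84 mm flange; the point where the centre of the seated head tube lies, 63 mm above the table. Bore 58 mm, flared at the mouth, its floor 8 mm and its rim 40 mm above the table; z up along the bore.

How it is judged:
At the end, for the whole second after the job is handed in: Each offcut lies in its own cradle: centre within 8 mm across, 15 mm along, 5 mm in height of the seat point, axis within 0.15 rad; the head tube stands in the cup, within 10 mm sideways, 5 mm in height, tilt under 0.12 rad; all released and slower than 0.02 m/s (x of tube_25_centre in the frame of cradle_25_seat between -0.008 and 0.008 m and y of tube_25_centre in the frame of cradle_25_seat between -0.015 and 0.015 m and z of tube_25_centre in the frame of cradle_25_seat between -0.005 and 0.005 m and angle between the y axis of tube_25_centre and the y axis of cradle_25_seat, either way round below 0.15 rad and linear speed of each of tube_25, tube_35, tube_44, head_tube below 0.02 m/s and x of tube_35_centre in the frame of cradle_35_seat between -0.008 and 0.008 m and y of tube_35_centre in the frame of cradle_35_seat between -0.015 and 0.015 m and z of tube_35_centre in the frame of cradle_35_seat between -0.005 and 0.005 m and angle between the y axis of tube_35_centre and the y axis of cradle_35_seat, either way round below 0.15 rad and x of tube_44_centre in the frame of cradle_44_seat between -0.008 and 0.008 m and y of tube_44_centre in the frame of cradle_44_seat between -0.015 and 0.015 m and z of tube_44_centre in the frame of cradle_44_seat between -0.005 and 0.005 m and angle between the y axis of tube_44_centre and the y axis of cradle_44_seat, either way round below 0.15 rad and horizontal distance between head_tube_centre and cup_seat below 0.01 m and z of head_tube_centre in the frame of cup_seat between -0.005 and 0.005 m and angle between head_tube_centre's own z axis and vertical below 0.12 rad); the robot touches nothing.
It also fails if it takes over 112 s, if anything falls off the work surface, if the arm or the gripper's body presses on something with over 40 N, if the wrist force passes 120 N, or if a joint passes its speed limit or range.

ROBOT

A 7-joint arm with a two-finger parallel gripper is mounted at the origin on a cart in front of the work surface, level with it; the furniture and walls round the work are solid. World frame = base frame: x ahead of the robot, y to its left, z up, the work surface at z = 0. Lengths are in m, angles in rad, forces in N, time in s.
With the tool pointing down it reaches from about 0.425 to 0.925 m from the base axis. Payload 6.8 kg.
Tool frame: the origin (TCP) lies at the very end of the fingers, on their centre line; the grasp point (between the pads) lies 19 mm behind it; z points along the fingers, y is the line along which they close (so a half turn about z gives the same grasp; the last joint's range is limited). The gripper opens to 85 mm and grips with 20 to 120 N. Pads are 22 mm wide; open, the fingers measure 114 mm over their backs; the gripper's body (76 mm by 85 mm) begins 54 mm behind the grasp point. The pads swing forward as they close: fully open they stand 13 mm farther back than shut.
Start: joints at [-1.297, 0.477, 0.022, 1.555, -0.011, 1.109, -0.083], TCP at [0.251, 0.626, 0.231] pointing down, gripper open.
Joint ranges: [-2.96, 2.96], [-0.34, 2.1], [-1.41, 1.46], [0.24, 2.44], [-1.37, 4.51], [0.17, 1.92], [-2.96, 2.96]. Speed limits (rad/s): [2.39, 2.39, 3.14, 3.14, 3.14, 3.14, 3.14].

INTERFACE

Orientations are given as a unit quaternion [w, x, y, z].
In Python, from station import readout, viewer, bot gives the robot as it stands. The module is installed in compiled form; this text tells all that it offers.
- The arm moves only by the shell command python3 -m handwheel 'ROWS' [FORCE]. ROWS is JSON, a list of rows, each a list of 3 entries, a list of its own where there are three numbers: the shift along the tool's x, y, z in mm, then the turn, a rotation vector about the tool's x, y, z in degrees, then the gripper command: -1 is fully open, 1 is shut, values between are in proportion. In form: [[[x, y, z], [ax, ay, az], grip], ...]. A call has 1 to 20 rows; each row is the pose to reach, as a shift and turn from the pose commanded when the call began, along the tool's axes at that moment; what a row does not reach only later rows make up. A row lasts 1/12 s, in which the tool goes at most 41.7 mm and 7.16 degrees, less where a joint would pass 70% of its speed; a pose out of reach is approached as far as the arm can. A call with a gripper value outside its range is refused whole. The fingers move at their own pace and stop on an object; FORCE is the grip in N (left out, the last holds). Time passes only in rows, so rows that repeat a pose let the fingers close. It gives the time, the measured TCP pose, the force and the opening at its end, in the units of the state.
- readout.get_obs(): the state, without advancing time (a new reading comes with each control period).
- viewer.read_camera(name): name is "side" or "top" or "wrist"; returns a dict with "frame" (480x640x3 uint8, red, green, blue), "fx", "fy", "cx", "cy" (pixels), "dist" ([k1, k2, p1, p2, k3] as OpenCV has them; the pictures are not rectified), "rvec" (rotation vector, rad) and "tvec" (3), from world to camera coordinates, as OpenCV has them; the wrist camera has in their place "tool_from_camera" (4x4, takes a point from camera to tool coordinates, whose origin is the TCP and whose axes are the flange's). Camera axes: x right, y down, z forward; pixel columns grow to the right and rows downward; lengths in m; the calibration is good to about 2 mm. A picture is of the moment at which its call begins: read the wrist's pose just before it. There is no depth.
- bot.hand_in(): hands the job in, once; it reports no verdict.
Trained networks look in a picture, given as the dict that the camera call returned (one of the last four; its "shot" number tells which), for a name from the list of things; names that differ only in an ending like _2 or _b are one class to them, and where a whole thing is asked for, a point or a joint stands for the part that bears it (a point fixed in the world has none). Each returns a list of dicts, best first, with "score" (0 to 1); they miss things now and then, are a little off and sometimes report something else, mostly with a low value. They report only what shows in the picture. A call takes as long as a camera call.
- viewer.search_frame(picture, target): "rect" ([centre column, centre row, width, height] in pixels, round what is visible of it).
- viewer.outline_of(picture, target): "mask" (480x640 bool, what is visible of it) and "rect" ([centre column, centre row, width, height] in pixels, round what is visible of it).
The state is a dict: "t": time; "q": joint angles; "joint_vel": joint speeds; "joint_torque": joint torques, N m; "eef_pos": TCP position; "tool_rot": TCP orientation; "contact_force": force on the tool from outside, world axes, zero at the start; "torque": the same for the moment, N m; "gripper_width": opening from 0.0 (shut) to 1.0 (fully open).
Only numpy, scipy, OpenCV 4.12 (cv2) and the standard library are available. Lean on these libraries where they do the work, as an engineer would, in place of code of your own. Each camera call takes 0.05 s, during which the arm holds its last target. There are 200 camera calls.

## Working session

There is one attempt and no reset: what is moved stays moved. The work goes in short steps, Python scripts to look and compute and a shell command to move; the robot and the scene stay as the last step left them, time stands still between calls to the robot, and variables do not carry over. Pictures are saved under pics/ and viewed, on a budget of 14 in all, crops included, one or two more only if the job needs it, and the job is handed in when it is done.

```bash
mkdir -p pics; python3 - <<'E'
from station import readout, viewer, bot
import cv2
o=readout.get_obs();print({k:o[k] for k in('t','eef_pos','tool_rot','gripper_width','contact_force')})
for n in('top','side'):
    p=viewer.read_camera(n)
    cv2.imwrite(f'pics/{n}0.png',p['frame'][:,:,::-1]); print(n,p['fx'],p['cx'],p['dist'],p['rvec'],p['tvec'])
    for t in['tube_25_centre','tube_35_centre','tube_44_centre','head_tube_centre','cradle_25_seat','cradle_35_seat','cradle_44_seat','cup_seat']:
        try:
            print(t,[([round(float(v)) for v in d['rect']],round(d['score'],2)) for d in viewer.search_frame(p,t)[:3]])
        except Exception as e: print(t,e)
E
```

```text
{'t': 0.0, 'eef_pos': array([0.25127758, 0.62585756, 0.23034058]), 'tool_rot': array([-1.26505272e-04,  1.89720797e-01,  9.81837666e-01, -8.94729962e-04]), 'gripper_width': 1.0016810797930988, 'contact_force': array([ 0.9193686 ,  0.65520861, -0.04380671])}
top 492.4210517190276 328.7613329143827 [-0.05134752  0.          0.          0.          0.        ] [ 2.12404365 -2.1191852   0.19160647] [-0.00743041  0.52425908  1.15238739]
tube_25_centre [([162, 242, 21, 66], 0.71)]
tube_35_centre [([211, 215, 33, 40], 0.56)]
tube_44_centre [([222, 289, 34, 35], 0.72)]
head_tube_centre []
cradle_25_seat [([403, 251, 38, 52], 0.64)]
cradle_35_seat [([444, 253, 40, 45], 0.97)]
cradle_44_seat []
cup_seat [([314, 219, 46, 42], 0.91)]
side 470.29634281239396 325.683774905061 [0.04362988 0.         0.         0.         0.        ] [ 2.1978228  -0.56582222  0.28283821] [-0.44550497  0.19475997  0.94442107]
tube_25_centre [([263, 171, 50, 26], 0.97), ([345, 232, 36, 31], 0.36)]
tube_35_centre [([304, 177, 27, 24], 0.69)]
tube_44_centre [([247, 206, 27, 33], 0.93)]
head_tube_centre [([278, 223, 23, 47], 0.74), ([304, 178, 25, 19], 0.58)]
cradle_25_seat [([365, 302, 63, 56], 0.6), ([262, 172, 50, 28], 0.44)]
cradle_35_seat [([389, 336, 64, 59], 0.96)]
cradle_44_seat [([409, 390, 68, 70], 0.55)]
cup_seat [([344, 232, 36, 32], 0.63)]
```

```bash
ls -la
```

```text
total 12
drwxr-xr-x  3 agent agent 4096 Dec  4 01:25 .
drwxr-xr-x 23 root  root  4096 Dec  4 01:25 ..
drwxr-xr-x  2 agent agent 4096 Dec  4 01:26 pics
```

View pics/top0.png

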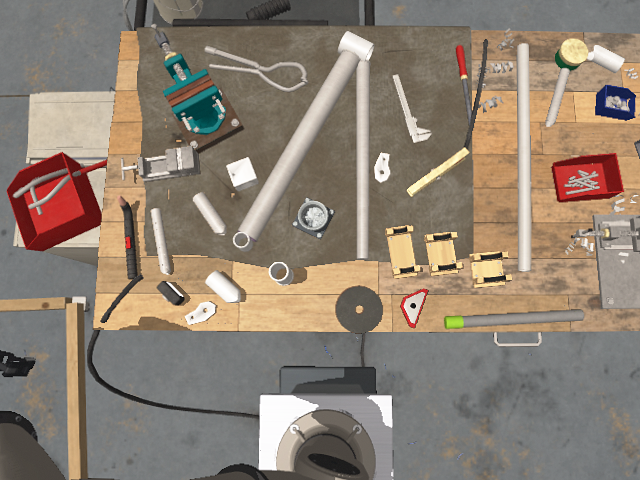

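View pics/side0.png

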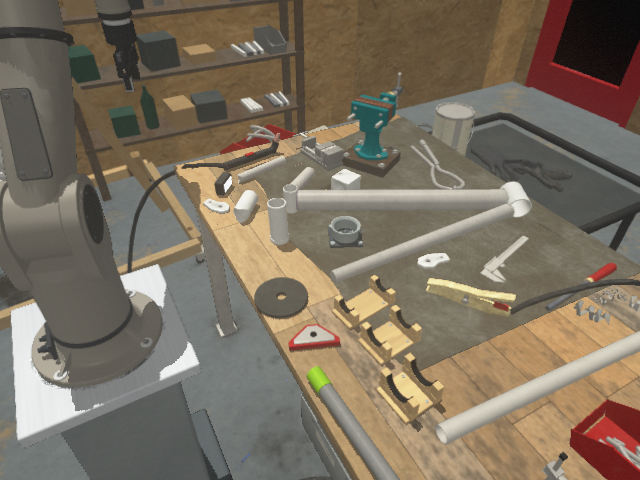

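The top view shows the offcuts at (162,241), (209,214) and (223,287), and the head tube at (280,272). The cup is at (314,218), and the cradles are at (402,251), (443,253) and (491,269). I'll fit models to the masks.

```bash
cat > h.py <<'E'
import numpy as np, cv2
from scipy.optimize import minimize
from scipy.spatial.transform import Rotation as R
from station import readout, viewer, bot
def box(cx,cy,z0,z1,wx,wy):
    return np.array([[cx+a*wx/2,cy+b*wy/2,z] for a in(-1,1) for b in(-1,1) for z in(z0,z1)])
def cyl(r,L,axis,c):
    t=np.linspace(0,2*np.pi,24,endpoint=False); o=np.zeros_like(t)
    P=np.vstack([np.c_[r*np.cos(t),s*L/2+o,r*np.sin(t)] for s in(-1,1)])
    if axis=='z': P=P[:,[0,2,1]]
    return P+np.array(c)
def cradle(yo,notch,top,wid):
    P=[box(0,0,0,.008,wid*.55,2*yo)]
    for s in(-1,1):
        y=s*yo; P.append(box(0,y,0,.024,wid,.014)); e=(wid-notch)/2
        for k in(-1,1): P.append(box(k*(notch+e)/2,y,.0,top,e,.014))
    return P
M={'tube_25_centre':[cyl(.0125,.17,'y',(0,0,.0125))],'tube_35_centre':[cyl(.0175,.12,'y',(0,0,.0175))],
'tube_44_centre':[cyl(.022,.09,'y',(0,0,.022))],'head_tube_centre':[cyl(.0235,.11,'z',(0,0,.055))],
'cradle_25_seat':cradle(.05,.034,.039,.066),'cradle_35_seat':cradle(.038,.043,.045,.075),'cradle_44_seat':cradle(.028,.053,.0504,.085),
'cup_seat':[box(0,0,0,.008,.084,.084),cyl(.035,.04,'z',(0,0,.02))]}
def shot(name):
    o=readout.get_obs(); p=viewer.read_camera(name)
    if name=='wrist':
        T=np.eye(4); T[:3,:3]=R.from_quat(o['tool_rot'],scalar_first=True).as_matrix(); T[:3,3]=o['eef_pos']
        E=np.linalg.inv(T@np.array(p['tool_from_camera']))
        p['E']=E
    else:
        E=np.eye(4); E[:3,:3]=cv2.Rodrigues(np.array(p['rvec'],float))[0]; E[:3,3]=np.ravel(p['tvec'])
        p['E']=E
    p['K']=np.array([[p['fx'],0,p['cx']],[0,p['fy'],p['cy']],[0,0,1.]])
    return p
def proj(p,X):
    return cv2.projectPoints(np.asarray(X,float),cv2.Rodrigues(p['E'][:3,:3])[0],p['E'][:3,3],p['K'],np.array(p['dist'],float))[0].reshape(-1,2)
def ray(p,uv,z):
    n=cv2.undistortPoints(np.array([[uv]],float),p['K'],np.array(p['dist'],float)).ravel()
    Rm=p['E'][:3,:3]; c=-Rm.T@p['E'][:3,3]; d=Rm.T@np.array([n[0],n[1],1]); return c+d*(z-c[2])/d[2]
def render(p,name,v,dz=0):
    im=np.zeros((960,1280),np.uint8); c,s=np.cos(v[2]),np.sin(v[2])
    for P in M[name]:
        Q=P@np.array([[c,s,0],[-s,c,0],[0,0,1]])+[v[0],v[1],dz]
        h=cv2.convexHull((proj(p,Q)*2).astype(np.float32)*16)
        cv2.fillConvexPoly(im,h.astype(np.int32),255,shift=4)
    return cv2.resize(cv2.GaussianBlur(im,(0,0),2),(640,480),interpolation=cv2.INTER_AREA)/255.
def best(p,name,near=None):
    r=viewer.outline_of(p,name)
    if near is not None: r=[d for d in r if np.hypot(*(np.array(d['rect'][:2])-near))<40]
    return r[0] if r else None
def fit(name,views,v0,dz=0,yaw=True):
    ms=[(p,cv2.GaussianBlur(m.astype(np.float32),(0,0),1)) for p,m in views]
    def cost(v):
        w=[v[0],v[1],v[2] if yaw else v0[2]]; t=0
        for p,m in ms:
            r=render(p,name,w,dz); t+=1-np.minimum(r,m).sum()/np.maximum(r,m).sum()
        return t/len(ms)
    bst=None
    for dy in ((0,.3,-.3) if yaw else (0,)):
        x0=np.array(v0,float)+[0,0,dy]
        S=np.vstack([x0,x0+[.015,0,0],x0+[0,.015,0],x0+[0,0,.25]])
        f=minimize(cost,x0,method='Nelder-Mead',options=dict(initial_simplex=S,xatol=2e-4,fatol=1e-4,maxiter=150))
        if bst is None or f.fun<bst.fun: bst=f
    return bst.x,1-bst.fun
E
cat > a.py <<'E'
from h import *
T=shot('top');S=shot('side')
px={'tube_25_centre':(162,241,.2),'tube_35_centre':(209,214,.5),'tube_44_centre':(223,287,.8),'head_tube_centre':(282,270,0),'cup_seat':(314,218,.5),'cradle_25_seat':(402,251,-1.4),'cradle_35_seat':(443,253,-1.4),'cradle_44_seat':(491,269,-1.4)}
for n,(u,v,a) in px.items():
    x=ray(T,(u,v),.02)
    y0={'tube_25_centre':-1.5+.2,'tube_35_centre':-1.0+2.0}.get(n,a)
    # yaw: y axis dir in world from image direction
    a0={'tube_25_centre':np.pi/2+1.7,'tube_35_centre':np.pi/2+.5+1.57,'tube_44_centre':np.pi/2+.9+1.57}.get(n,None)
    # image dir (du,dv) -> world (x,y)=(-dv,-du); yaw of y axis = atan2(y,x)-pi/2
    d={'tube_25_centre':(14,62),'tube_35_centre':(26,38),'tube_44_centre':(28,24),'cup_seat':(10,-6)}.get(n,(4,45) if '25' in n else (2,40))
    a0=np.arctan2(-d[0],-d[1])-np.pi/2
    vs=[]
    for p,nm in((T,'T'),(S,'S')):
        b=best(p,n,proj(p,[[x[0],x[1],.02]])[0])
        if b is not None: vs.append((p,b['mask'],nm))
    yaw=n!='head_tube_centre'
    for sub in ([vs] if len(vs)<2 else [vs,vs[:1],vs[1:]]):
        if not sub: print(n,x[:2],'none'); continue
        f,q=fit(n,[s[:2] for s in sub],[x[0],x[1],a0],yaw=yaw)
        print(n,''.join(s[2] for s in sub),f.round(4),round(q,2))
E
python3 a.py
```

```text
tube_25_centre TS [ 0.5234  0.4197 -4.488 ] 0.9
tube_25_centre T [ 0.5237  0.4199 -4.4868] 0.94
tube_25_centre S [ 0.5226  0.4206 -4.4386] 0.87
tube_35_centre TS [ 0.5934  0.2942 -4.101 ] 0.74
tube_35_centre T [ 0.5943  0.2934 -4.1014] 0.91
tube_35_centre S [ 0.6051  0.3044 -4.0363] 0.64
tube_44_centre TS [ 0.4059  0.2509 -3.8549] 0.88
tube_44_centre T [ 0.406   0.2513 -3.894 ] 0.88
tube_44_centre S [ 0.4062  0.2524 -3.812 ] 0.89
head_tube_centre TS [ 0.4362  0.107  -4.5618] 0.81
head_tube_centre T [ 0.4363  0.1073 -4.4964] 0.7
head_tube_centre S [ 0.4347  0.1048 -4.0505] 0.93
cup_seat TS [ 0.5855  0.0346 -2.0431] 0.96
cup_seat T [ 0.5864  0.0343 -2.0507] 0.97
cup_seat S [ 0.5849  0.0348 -3.6044] 0.97
cradle_25_seat TS [ 0.4968 -0.1903 -4.559 ] 0.75
cradle_25_seat T [ 0.4987 -0.1875 -4.5504] 0.72
cradle_25_seat S [ 0.4957 -0.1918 -4.5705] 0.8
cradle_35_seat TS [ 0.4927 -0.2897 -4.6032] 0.75
cradle_35_seat T [ 0.4941 -0.2886 -4.6052] 0.72
cradle_35_seat S [ 0.4915 -0.2911 -4.6004] 0.81
cradle_44_seat TS [ 0.4533 -0.4039 -4.6002] 0.75
cradle_44_seat T [ 0.4559 -0.403  -4.6373] 0.71
cradle_44_seat S [ 0.4514 -0.4061 -4.6255] 0.82
```

```bash
cat >> h.py <<'E'
def delta(x,y,z,ang):
    """rows' shift (mm) and az (deg) to TCP x,y,z with tool y at world angle ang (deg)"""
    o=readout.get_obs(); Rm=R.from_quat(o['tool_rot'],scalar_first=True)
    G=R.from_matrix(np.c_[[np.sin(a:=np.radians(ang)),-np.cos(a),0],[np.cos(a),np.sin(a),0],[0,0,-1]])
    G=R.from_matrix(np.c_[[-np.sin(a),np.cos(a),0],[np.cos(a),np.sin(a),0],[0,0,-1]])
    print('shift',(Rm.inv().apply(np.array([x,y,z])-o['eef_pos'])*1e3).round(1),'turn',np.degrees((Rm.inv()*G).as_rotvec()).round(1),'| t',round(o['t'],2),'F',o['contact_force'].round(1),'w',round(o['gripper_width'],3),'pos',o['eef_pos'].round(4))
E
python3 -c "
from h import *
delta(.50,.27,.30,103)"
```

```text
Traceback (most recent call last):
  File "h.py", line 66, in delta
    G=R.from_matrix(np.c_[[np.sin(a:=np.radians(ang)),-np.cos(a),0],[np.cos(a),np.sin(a),0],[0,0,-1]])
  File "scipy/spatial/transform/_rotation.pyx", line 1143, in scipy.spatial.transform._rotation.Rotation.from_matrix
ValueError: Non-positive determinant (left-handed or null coordinate frame) in rotation matrix 0: [[ 0.97437006 -0.22495105  0.        ]
 [ 0.22495105  0.97437006  0.        ]
 [ 0.          0.         -1.        ]].
```

```bash
sed -i '/a:=np/s/.*/    a=np.radians(ang)/' h.py
python3 -c "
from h import *
delta(.50,.27,.30,103)"
```

```text
shift [-363.4 -238.2  -68.7] turn [  0.    0.  -34.9] | t 1.8 F [ 0.8  0.2 -0.6] w 1.001 pos [0.2515 0.6264 0.2313]
```

```bash
python3 -m handwheel '[[[-363,-238,-69],[0,0,-35],-1],[[-363,-238,-69],[0,0,-35],-1],[[-363,-238,-69],[0,0,-35],-1],[[-363,-238,-69],[0,0,-35],-1],[[-363,-238,-69],[0,0,-35],-1],[[-363,-238,-69],[0,0,-35],-1],[[-363,-238,-69],[0,0,-35],-1],[[-363,-238,-69],[0,0,-35],-1],[[-363,-238,-69],[0,0,-35],-1],[[-363,-238,-69],[0,0,-35],-1],[[-363,-238,-69],[0,0,-35],-1],[[-363,-238,-69],[0,0,-35],-1],[[-363,-238,-69],[0,0,-35],-1]]'
cat > w.py <<'E'
from h import *
import sys
# usage: w.py tag ; fits all in wrist view
G={'tube_25_centre':(.5235,.4198,-4.487),'tube_35_centre':(.594,.2936,-4.101),'tube_44_centre':(.406,.2512,-3.855),'head_tube_centre':(.4355,.106,0),'cup_seat':(.5857,.0346,-2.05),'cradle_25_seat':(.4968,-.19,-4.56),'cradle_35_seat':(.4927,-.29,-4.603),'cradle_44_seat':(.4533,-.404,-4.62)}
W=shot('wrist'); im=W['frame'][:,:,::-1].copy()
for n,g in G.items():
    c=proj(W,[[g[0],g[1],.02]])[0]
    if not(0<c[0]<640 and 0<c[1]<480): continue
    b=best(W,n,c)
    if b is None: print(n,'none',c); continue
    if abs(b['rect'][0]-320)+b['rect'][2]/2>318 or abs(b['rect'][1]-240)+b['rect'][3]/2>238: print(n,'clipped',end=' ')
    f,q=fit(n,[(W,b['mask'])],g,yaw=n!='head_tube_centre')
    print(n,f.round(4),'axis deg',round(np.degrees(f[2]+np.pi/2)%180,1),round(q,2),round(b['score'],2))
    k=(render(W,n,f)>.5).astype(np.uint8); cs,_=cv2.findContours(k,0,2); cv2.drawContours(im,cs,-1,(0,0,255),1)
cv2.imwrite(f'pics/{sys.argv[1]}.png',im)
E
python3 w.py w1
```

```text
t: 2.88
eef_pos: [0.5007, 0.2688, 0.3007]
tool_rot: [0.0, -0.112, 0.994, 0.0]
contact_force: [-0.2, -0.2, -0.2]
gripper_width: 0.996
tube_25_centre [ 0.5256  0.421  -4.4834] axis deg 13.1 0.95 0.66
tube_35_centre [ 0.594   0.2961 -4.0963] axis deg 35.3 0.94 0.63
tube_44_centre [ 0.4056  0.2511 -3.8389] axis deg 50.0 0.91 0.8
head_tube_centre [ 0.4392  0.1105 -0.0109] axis deg 89.4 0.93 0.8
cup_seat [ 0.5891  0.0345 -2.0348] axis deg 153.4 0.97 0.61
```

```bash
python3 -c "
from h import *
delta(.48,-.28,.30,98)"
```

```text
shift [ 144.9 -532.5    0. ] turn [ 0.  -0.   5.3] | t 3.18 F [-1.   0.9  0.3] w 0.999 pos [0.4988 0.2716 0.3001]
```

View pics/w1.png

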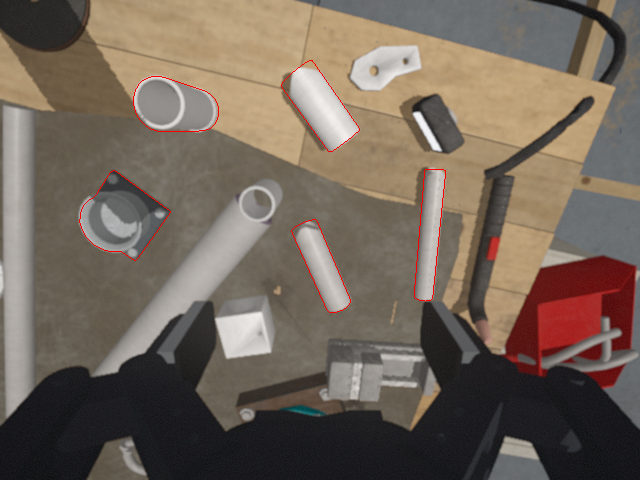

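The red model outlines sit on the tubes, head tube and cup. Next I'll look at the cradles.

```bash
python3 -m handwheel '[[[145,-532,0],[0,0,5],-1],[[145,-532,0],[0,0,5],-1],[[145,-532,0],[0,0,5],-1],[[145,-532,0],[0,0,5],-1],[[145,-532,0],[0,0,5],-1],[[145,-532,0],[0,0,5],-1],[[145,-532,0],[0,0,5],-1],[[145,-532,0],[0,0,5],-1],[[145,-532,0],[0,0,5],-1],[[145,-532,0],[0,0,5],-1],[[145,-532,0],[0,0,5],-1],[[145,-532,0],[0,0,5],-1],[[145,-532,0],[0,0,5],-1],[[145,-532,0],[0,0,5],-1],[[145,-532,0],[0,0,5],-1],[[145,-532,0],[0,0,5],-1]]'
python3 w.py w2;python3 -c "
from h import *
delta(.525,.4205,.10,103.1)"
```

```text
t: 4.52
eef_pos: [0.4794, -0.2801, 0.3]
tool_rot: [-0.0, -0.071, 0.997, 0.0]
contact_force: [0.0, 0.1, -0.3]
gripper_width: 1.0
head_tube_centre [0.4384 0.108  0.0873] axis deg 95.0 0.96 0.58
cup_seat [ 0.5877  0.0365 -2.0338] axis deg 153.5 0.97 0.67
cradle_25_seat [ 0.5008 -0.1884 -4.569 ] axis deg 8.2 0.73 0.95
cradle_35_seat [ 0.4961 -0.2879 -4.5905] axis deg 7.0 0.73 0.65
cradle_44_seat [ 0.4565 -0.4016 -4.6184] axis deg 5.4 0.72 0.91
shift [-145.3  685.9  200.7] turn [ 0.   0.  -4.8] | t 4.82 F [ 0.  -0.1 -0.7] w 1.0 pos [ 0.4797 -0.2793  0.3003]
```

View pics/w2.png

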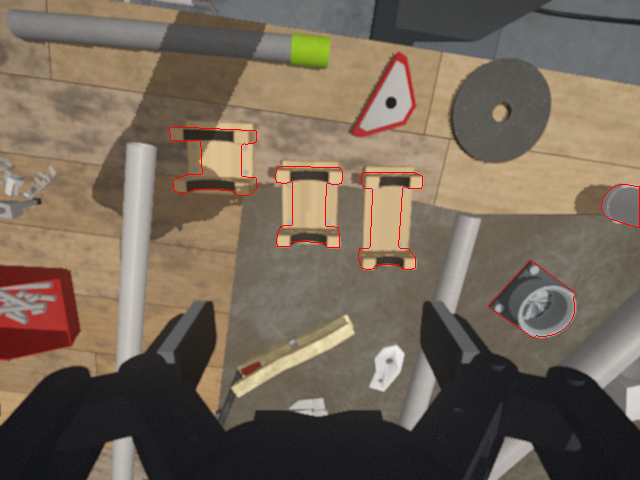

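```bash
cat > c.py <<'E'
from h import *
W=shot('wrist');T=shot('top');S=shot('side')
par={'cradle_25_seat':(.05,.034,.039,.066,.5,-.19,-4.565),'cradle_35_seat':(.038,.043,.045,.075,.495,-.289,-4.595),'cradle_44_seat':(.028,.053,.0504,.085,.455,-.402,-4.618)}
outs=[]
for n,(yo,no,top,wid,*g) in par.items():
    b=[(p,best(p,n,proj(p,[[g[0],g[1],.02]])[0])) for p in(W,T,S)]
    b=[(p,d['mask']) for p,d in b if d]
    def mk(bw,ov,ch):
        P=[box(0,0,0,.008,bw,2*(yo+ov))]
        for s in(-1,1):
            y=s*yo; P.append(box(0,y,0,.024,wid,.014)); e=(wid-no)/2
            for k in(-1,1): P.append(box(k*(no+e)/2,y,0,top,e,.014))
        M[n]=P
    for sub,l in ((b[:1],'W'),(b,'all')):
        r=[]
        for bw in(.3,.5,.7,.85,1.0):
            for ov in(0.007,.015):
                mk(bw*wid,ov,0); f,q=fit(n,sub,g); r.append((q,bw,ov,f.round(4)))
        q,bw,ov,f=max(r,key=lambda t:t[0]); print(n,l,round(q,3),bw,ov,f,'axis',round(np.degrees(f[2]+np.pi/2)%180,1))
        if l=='W':
            mk(bw*wid,ov,0); k=(render(W,n,f)>.5).astype(np.uint8); im=W['frame'][:,:,::-1].copy()
            v=np.zeros((480,640,3),np.uint8); v[...,1]=b[0][1]*255; v[...,2]=k*255
            x,y=proj(W,[[f[0],f[1],.02]])[0].astype(int); sl=np.s_[y-65:y+65,x-65:x+65]
            outs.append(np.vstack([cv2.resize(a[sl],(260,260),interpolation=cv2.INTER_NEAREST) for a in(im,v)]))
cv2.imwrite('pics/cr.png',np.hstack(outs))
E
time python3 c.py
```

```text
cradle_25_seat W 0.954 0.85 0.015 [ 0.5013 -0.1877 -4.5689] axis 8.2
cradle_25_seat all 0.937 0.85 0.015 [ 0.5002 -0.1883 -4.5663] axis 8.4
cradle_35_seat W 0.948 0.85 0.015 [ 0.4968 -0.287  -4.5963] axis 6.7
cradle_35_seat all 0.884 0.85 0.015 [ 0.4956 -0.288  -4.6009] axis 6.4
cradle_44_seat W 0.945 0.85 0.015 [ 0.4569 -0.4018 -4.6255] axis 5.0
cradle_44_seat all 0.92 0.85 0.015 [ 0.4569 -0.4034 -4.6189] axis 5.4
real	1m9.089s
user	1m38.774s
sys	0m35.784s
```

View pics/cr.png

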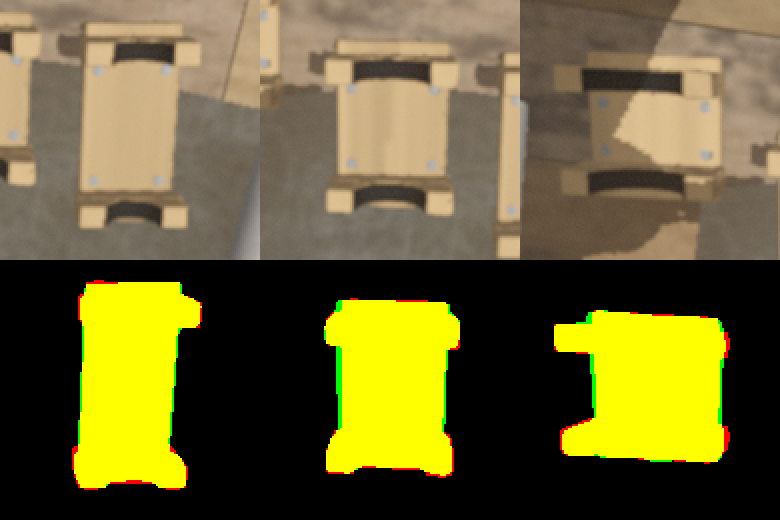

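Cradle fits are good: seats at (.5008,-.188), (.4963,-.2875) and (.4569,-.4025), with axes at 8.3°, 6.6° and 5.2°. First up is tube 25. The torch lies beside it, so I'll keep the opening partial.

```bash
python3 -m handwheel '[[[-145,686,201],[0,0,-5],-0.2],[[-145,686,201],[0,0,-5],-0.2],[[-145,686,201],[0,0,-5],-0.2],[[-145,686,201],[0,0,-5],-0.2],[[-145,686,201],[0,0,-5],-0.2],[[-145,686,201],[0,0,-5],-0.2],[[-145,686,201],[0,0,-5],-0.2],[[-145,686,201],[0,0,-5],-0.2],[[-145,686,201],[0,0,-5],-0.2],[[-145,686,201],[0,0,-5],-0.2],[[-145,686,201],[0,0,-5],-0.2],[[-145,686,201],[0,0,-5],-0.2],[[-145,686,201],[0,0,-5],-0.2],[[-145,686,201],[0,0,-5],-0.2],[[-145,686,201],[0,0,-5],-0.2],[[-145,686,201],[0,0,-5],-0.2],[[-145,686,201],[0,0,-5],-0.2],[[-145,686,201],[0,0,-5],-0.2],[[-145,686,201],[0,0,-5],-0.2],[[-145,686,201],[0,0,-5],-0.2]]'
cat > w3.py <<'E'
from h import *
import sys
n=sys.argv[1]; g=list(map(float,sys.argv[2:5]))
W=shot('wrist'); b=best(W,n)
im=W['frame'][:,:,::-1].copy()
if b: 
    f,q=fit(n,[(W,b['mask'])],g,yaw=n!='head_tube_centre'); print(f.round(4),'axis',round(np.degrees(f[2]+np.pi/2)%180,1),round(q,2),b['rect'])
    k=(render(W,n,f)>.5).astype(np.uint8); cs,_=cv2.findContours(k,0,2); cv2.drawContours(im,cs,-1,(0,0,255),1)
cv2.imwrite(f'pics/{sys.argv[5]}.png',im)
E
python3 w3.py tube_25_centre .525 .4205 -4.485 w3;python3 -c "
from h import *
delta(.525,.4205,.006,103.1)"
```

```text
t: 7.08
eef_pos: [0.525, 0.4201, 0.0982]
tool_rot: [-0.001, -0.116, 0.993, -0.0]
contact_force: [-0.2, 0.1, -0.9]
gripper_width: 0.6
[ 0.5251  0.4203 -4.4842] axis 13.1 0.95 [317.5, 233.1, 40.2, 252.4]
shift [ 0.7  3.6 93.3] turn [-0.1  0.  -0.1] | t 7.18 F [ 0.6 -0.3  0.4] w 0.596 pos [0.5265 0.4173 0.0993]
```

View pics/w3.png

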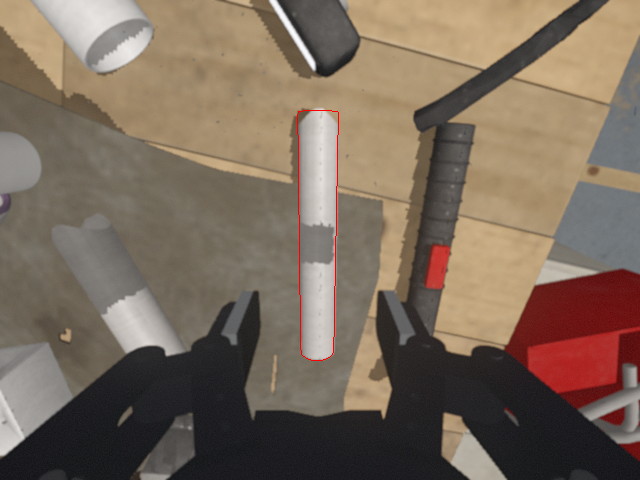

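```bash
python3 -m handwheel '[[[0,0,35],[0,0,0],-0.2],[[0,0,65],[0,0,0],-0.2],[[0,0,85],[0,0,0],-0.2],[[0,0,92],[0,0,0],-0.2],[[0,0,92],[0,0,0],-0.2],[[0,0,92],[0,0,0],0.9],[[0,0,92],[0,0,0],0.9],[[0,0,92],[0,0,0],0.9],[[0,0,92],[0,0,0],0.9],[[0,0,92],[0,0,0],0.9],[[0,0,92],[0,0,0],0.9],[[0,0,92],[0,0,0],0.9],[[0,0,80],[0,0,0],0.9],[[0,0,50],[0,0,0],0.9],[[0,0,10],[0,0,0],0.9],[[0,0,-30],[0,0,0],0.9],[[0,0,-70],[0,0,0],0.9],[[0,0,-80],[0,0,0],0.9],[[0,0,-80],[0,0,0],0.9]]' 60
python3 -c "
from h import *
delta(.525,.4205,.18,103.1)
delta(.5008,-.188,.08,98.3)
W=shot('wrist');cv2.imwrite('pics/w4.png',W['frame'][:,:,::-1])"
```

```text
t: 8.77
eef_pos: [0.528, 0.4205, 0.1851]
tool_rot: [0.004, -0.114, 0.993, 0.003]
contact_force: [-0.1, 0.6, -1.3]
gripper_width: 0.278
shift [2.9 0.6 5.1] turn [0.3 0.4 0. ] | t 8.77 F [-0.1  0.6 -1.3] w 0.278 pos [0.528  0.4205 0.1851]
shift [ 165.3 -587.   101. ] turn [0.3 0.4 4.8] | t 8.77 F [-0.1  0.6 -1.3] w 0.278 pos [0.528  0.4205 0.1851]
```

View pics/w4.png

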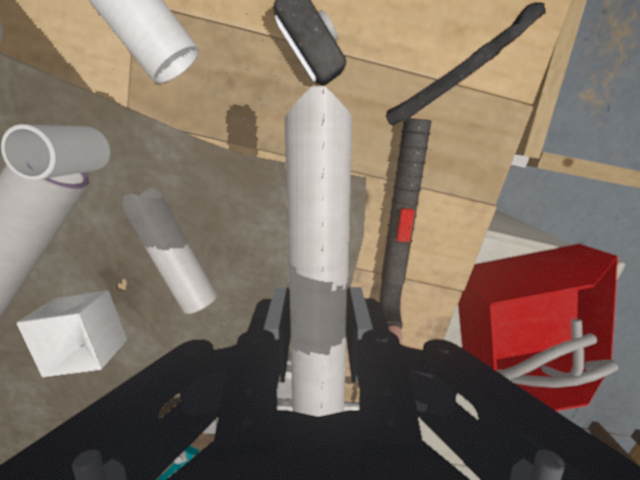

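Tube 25 is held, with an opening of about 24 mm. Next I move it over its cradle, staying high.

```bash
python3 -m handwheel '[[[165,-587,0],[0,0,5],0.9],[[165,-587,0],[0,0,5],0.9],[[165,-587,0],[0,0,5],0.9],[[165,-587,0],[0,0,5],0.9],[[165,-587,0],[0,0,5],0.9],[[165,-587,0],[0,0,5],0.9],[[165,-587,0],[0,0,5],0.9],[[165,-587,0],[0,0,5],0.9],[[165,-587,0],[0,0,5],0.9],[[165,-587,0],[0,0,5],0.9],[[165,-587,0],[0,0,5],0.9],[[165,-587,0],[0,0,5],0.9],[[165,-587,0],[0,0,5],0.9],[[165,-587,0],[0,0,5],0.9],[[165,-587,0],[0,0,5],0.9],[[165,-587,0],[0,0,5],0.9],[[165,-587,0],[0,0,5],0.9],[[165,-587,0],[0,0,5],0.9],[[165,-587,80],[0,0,5],0.9],[[165,-587,100],[0,0,5],0.9]]'
cat > d.py <<'E'
from h import *
import sys
a=list(map(float,sys.argv[1:5]))
for i in range(4): delta(*a); viewer.read_camera('top')
E
python3 d.py .5008 -.188 .030 98.3; python3 -c "
from h import *
W=shot('wrist');cv2.imwrite('pics/w5.png',W['frame'][:,:,::-1])"
```

```text
t: 10.48
eef_pos: [0.5009, -0.1884, 0.0964]
tool_rot: [0.003, -0.073, 0.997, -0.0]
contact_force: [1.5, -0.7, -2.9]
gripper_width: 0.28
shift [ 0.4  0.5 66.4] turn [-0.   0.3  0. ] | t 10.48 F [ 1.5 -0.7 -2.9] w 0.28 pos [ 0.5009 -0.1884  0.0964]
shift [-6.6 -3.  57.3] turn [ 0.2 -0.6  0.1] | t 10.53 F [-2.   0.6 -7.5] w 0.28 pos [ 0.4945 -0.1862  0.0874]
shift [-7.4 -3.  60.1] turn [ 0.3 -0.7  0. ] | t 10.58 F [-1.4  0.4 -1.6] w 0.281 pos [ 0.4938 -0.1863  0.0902]
shift [-5.3 -1.3 63.3] turn [ 0.2 -0.4 -0. ] | t 10.63 F [-0.7 -0.5  0.9] w 0.276 pos [ 0.4958 -0.1876  0.0933]
```

View pics/w5.png

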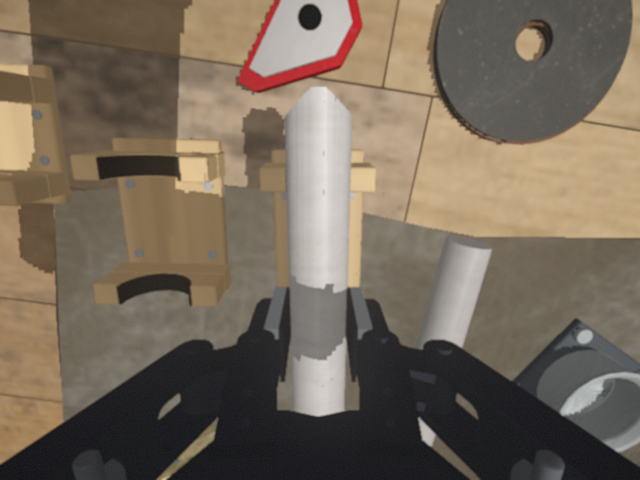

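```bash
python3 -m handwheel '[[[0,0,0],[0,0,0],0.9],[[0,0,0],[0,0,0],0.9],[[0,0,0],[0,0,0],0.9]]'; python3 d.py .5008 -.188 .030 98.3
```

```text
t: 10.98
eef_pos: [0.4996, -0.1904, 0.0977]
tool_rot: [0.002, -0.071, 0.997, -0.0]
contact_force: [-0.9, 0.5, -0.1]
gripper_width: 0.279
shift [-1.3  2.3 67.7] turn [-0.   0.2 -0.2] | t 10.98 F [-0.9  0.5 -0.1] w 0.279 pos [ 0.4996 -0.1904  0.0977]
shift [-1.6  2.2 67.4] turn [-0.   0.1 -0.2] | t 11.03 F [-0.1 -0.7 -0.4] w 0.284 pos [ 0.4993 -0.1904  0.0974]
shift [-1.9  2.1 67.1] turn [-0.   0.1 -0.2] | t 11.08 F [-0.7 -0.5 -1.7] w 0.282 pos [ 0.4991 -0.1903  0.0971]
shift [-2.1  2.1 66.8] turn [-0.   0.1 -0.2] | t 11.13 F [ 0.5 -0.7 -1.2] w 0.281 pos [ 0.4989 -0.1903  0.0968]
```

```bash
python3 -m handwheel '[[[-2,2,15],[0,0,0],0.9],[[-2,2,32],[0,0,0],0.9],[[-2,2,48],[0,0,0],0.9],[[-2,2,58],[0,0,0],0.9],[[-2,2,63],[0,0,0],0.9],[[-2,2,66],[0,0,0],0.9],[[-2,2,66],[0,0,0],0.9],[[-2,2,66],[0,0,0],0.9]]'; python3 d.py .5008 -.188 .030 98.3; python3 -c "
from h import *
W=shot('wrist');cv2.imwrite('pics/w6.png',W['frame'][:,:,::-1])"
```

```text
t: 11.85
eef_pos: [0.4993, -0.1877, 0.0334]
tool_rot: [-0.001, -0.07, 0.998, 0.001]
contact_force: [-14.9, 6.4, 43.7]
gripper_width: 0.282
shift [-1.5 -0.5  3.4] turn [ 0.2 -0.  -0.2] | t 11.85 F [-14.9   6.4  43.7] w 0.282 pos [ 0.4993 -0.1877  0.0334]
shift [-1.4 -0.5  3.5] turn [ 0.2 -0.  -0.2] | t 11.9 F [-14.5   6.   43.3] w 0.283 pos [ 0.4993 -0.1877  0.0335]
shift [-1.4 -0.5  3.5] turn [ 0.2 -0.  -0.2] | t 11.95 F [-14.3   5.4  42.4] w 0.276 pos [ 0.4993 -0.1877  0.0335]
shift [-1.4 -0.5  3.5] turn [ 0.2 -0.  -0.2] | t 12.0 F [-14.7   6.7  43.3] w 0.283 pos [ 0.4993 -0.1877  0.0335]
```

View pics/w6.png

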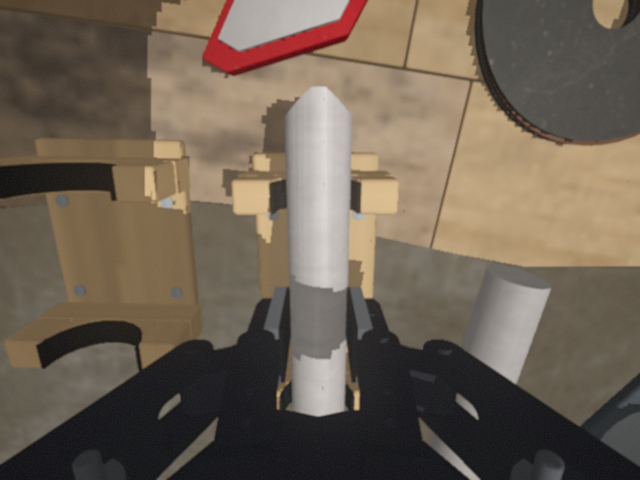

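The tube is in the notch and pressing on its floor, with about 43 N on the wrist. I'll ease up, release and rise.

```bash
python3 -m handwheel '[[[0,0,-3],[0,0,0],0.9],[[0,0,-3],[0,0,0],-0.1],[[0,0,-3],[0,0,0],-0.1],[[0,0,-3],[0,0,0],-0.1],[[0,0,-3],[0,0,0],-0.1],[[0,0,-20],[0,0,0],-0.1],[[0,0,-50],[0,0,0],-0.1],[[0,0,-90],[0,0,0],-0.1],[[0,0,-130],[0,0,0],-0.1],[[0,0,-150],[0,0,0],-0.1],[[0,0,-150],[0,0,0],-0.1]]'; cat > chk.py <<'E'
from h import *
import sys
W=shot(sys.argv[1]); n=sys.argv[2]; s=list(map(float,sys.argv[3:6])); dz=float(sys.argv[6])
b=best(W,n,proj(W,[[s[0],s[1],.04]])[0])
if b is None: print('none'); sys.exit()
f,q=fit(n,[(W,b['mask'])],[s[0],s[1],np.radians(s[2]-90)],dz=dz,yaw=not n.startswith('head'))
c,t=np.cos(np.radians(s[2])),np.sin(np.radians(s[2])); d=f[:2]-s[:2]
print(sys.argv[1],n,f.round(4),'q',round(q,2),'along mm',round(1e3*(d@[c,t]),1),'across',round(1e3*(d@[-t,c]),1),'axis',round(np.degrees(f[2]+np.pi/2)%180,1))
E
python3 chk.py wrist tube_25_centre .5008 -.188 8.3 .024
python3 chk.py top tube_25_centre .5008 -.188 8.3 .024
python3 chk.py side tube_25_centre .5008 -.188 8.3 .024
python3 d.py .594 .2955 .15 125.3
```

```text
t: 13.02
eef_pos: [0.5031, -0.1891, 0.1846]
tool_rot: [0.004, -0.071, 0.997, -0.001]
contact_force: [1.0, 0.5, 0.1]
gripper_width: 0.548
wrist tube_25_centre [ 0.4989 -0.188  -1.4277] q 0.96 along mm -1.9 across 0.2 axis 8.2
none
side tube_25_centre [ 0.498  -0.1881 -1.4313] q 0.91 along mm -2.8 across 0.3 axis 8.0
shift [-162.3  464.9   28.2] turn [  0.1  -0.2 -27.2] | t 13.32 F [-0.9 -0.   0.7] w 0.552 pos [ 0.4991 -0.1877  0.1783]
shift [-162.2  465.    28.4] turn [  0.1  -0.1 -27.2] | t 13.37 F [ 0.   0.4 -0.3] w 0.546 pos [ 0.4993 -0.1877  0.1785]
shift [-162.   465.1   28.6] turn [  0.1  -0.1 -27.2] | t 13.42 F [ 0.3  0.6 -0.1] w 0.546 pos [ 0.4994 -0.1878  0.1787]
shift [-161.8  465.2   28.9] turn [  0.1  -0.1 -27.2] | t 13.47 F [-0.2 -0.   0.2] w 0.546 pos [ 0.4996 -0.1879  0.1789]
```

Tube 25 is seated: 0.2 mm across, -2 mm along. Next is tube 35.

```bash
python3 -m handwheel '[[[-162,465,0],[0,0,-27],-0.4],[[-162,465,0],[0,0,-27],-0.4],[[-162,465,0],[0,0,-27],-0.4],[[-162,465,0],[0,0,-27],-0.4],[[-162,465,0],[0,0,-27],-0.4],[[-162,465,0],[0,0,-27],-0.4],[[-162,465,0],[0,0,-27],-0.4],[[-162,465,0],[0,0,-27],-0.4],[[-162,465,0],[0,0,-27],-0.4],[[-162,465,0],[0,0,-27],-0.4],[[-162,465,0],[0,0,-27],-0.4],[[-162,465,0],[0,0,-27],-0.4],[[-162,465,0],[0,0,-27],-0.4],[[-162,465,50],[0,0,-27],-0.4],[[-162,465,70],[0,0,-27],-0.4],[[-162,465,70],[0,0,-27],-0.4],[[-162,465,70],[0,0,-27],-0.4],[[-162,465,70],[0,0,-27],-0.4]]'
python3 w3.py tube_35_centre .594 .2955 -4.096 w7; python3 d.py .594 .2955 .006 125.3
```

```text
t: 15.02
eef_pos: [0.5958, 0.2952, 0.1114]
tool_rot: [0.001, -0.301, 0.953, 0.0]
contact_force: [0.6, -0.3, 0.3]
gripper_width: 0.7
[ 0.5936  0.2959 -4.0893] axis 35.7 0.92 [320.3, 236.2, 52.4, 177.4]
shift [  2.4   1.3 106.3] turn [-0.   0.2 -0.2] | t 15.12 F [ 0.3  1.  -0.1] w 0.7 pos [0.5963 0.2956 0.1123]
shift [  2.3   1.1 106.3] turn [-0.   0.2 -0.2] | t 15.17 F [-0.2  0.2 -0.6] w 0.701 pos [0.5962 0.2957 0.1123]
shift [  2.1   1.  106. ] turn [-0.   0.2 -0.2] | t 15.22 F [-0.7 -0.4  0.3] w 0.695 pos [0.596  0.2957 0.112 ]
shift [  1.7   0.9 105.7] turn [-0.   0.2 -0.2] | t 15.27 F [0.1 0.2 0.6] w 0.696 pos [0.5957 0.2956 0.1117]
```

View pics/w7.png

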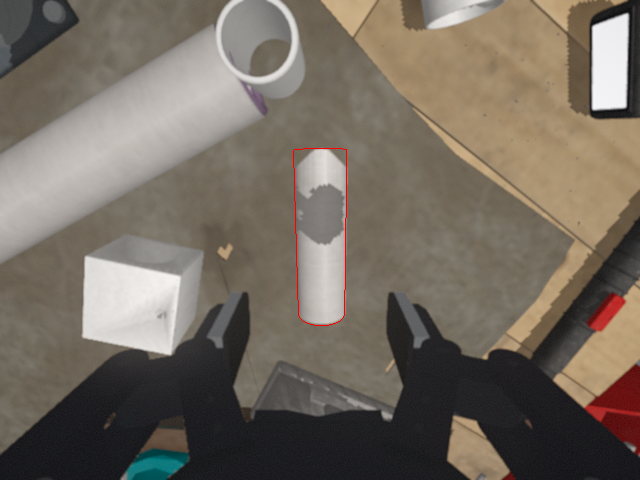

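```bash
python3 -m handwheel '[[[2,1,35],[0,0,0],-0.4],[[2,1,70],[0,0,0],-0.4],[[2,1,92],[0,0,0],-0.4],[[2,1,104],[0,0,0],-0.4],[[2,1,104],[0,0,0],-0.4],[[2,1,104],[0,0,0],0.9],[[2,1,104],[0,0,0],0.9],[[2,1,104],[0,0,0],0.9],[[2,1,104],[0,0,0],0.9],[[2,1,104],[0,0,0],0.9],[[2,1,104],[0,0,0],0.9],[[2,1,104],[0,0,0],0.9],[[2,1,95],[0,0,0],0.9],[[2,1,65],[0,0,0],0.9],[[2,1,25],[0,0,0],0.9],[[2,1,-15],[0,0,0],0.9],[[2,1,-50],[0,0,0],0.9],[[2,1,-65],[0,0,0],0.9],[[2,1,-70],[0,0,0],0.9],[[2,1,-70],[0,0,0],0.9]]' 60
python3 d.py .4963 -.2875 .18 96.6;  python3 -c "
from h import *
W=shot('wrist');cv2.imwrite('pics/w8.png',W['frame'][:,:,::-1])"
```

```text
t: 16.98
eef_pos: [0.5931, 0.2952, 0.1819]
tool_rot: [0.001, -0.302, 0.953, 0.0]
contact_force: [-0.3, 1.3, -1.8]
gripper_width: 0.4
shift [ 414.4 -420.9    0.7] turn [ 0.   0.2 28.5] | t 16.98 F [-0.3  1.3 -1.8] w 0.4 pos [0.5931 0.2952 0.1819]
shift [ 4.134e+02 -4.211e+02 -2.000e-01] turn [ 0.  -0.  28.5] | t 17.03 F [-0.5  0.9 -2.7] w 0.397 pos [0.5921 0.2948 0.1798]
shift [ 412.7 -421.1   -0.6] turn [-0.  -0.1 28.5] | t 17.08 F [-1.   0.  -0.9] w 0.397 pos [0.5915 0.2944 0.1785]
shift [ 412.5 -421.2   -0.7] turn [-0.  -0.2 28.5] | t 17.13 F [-0.2  0.7 -1.6] w 0.4 pos [0.5913 0.2943 0.1779]
```

View pics/w8.png

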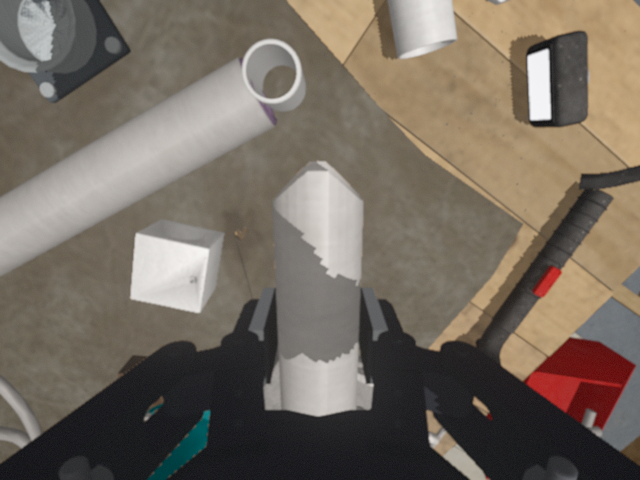

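Tube 35 is held square. I've viewed 11 pictures so far. I'll carry it over to cradle 35.

```bash
python3 -m handwheel '[[[413,-421,0],[0,0,28.5],0.9],[[413,-421,0],[0,0,28.5],0.9],[[413,-421,0],[0,0,28.5],0.9],[[413,-421,0],[0,0,28.5],0.9],[[413,-421,0],[0,0,28.5],0.9],[[413,-421,0],[0,0,28.5],0.9],[[413,-421,0],[0,0,28.5],0.9],[[413,-421,0],[0,0,28.5],0.9],[[413,-421,0],[0,0,28.5],0.9],[[413,-421,0],[0,0,28.5],0.9],[[413,-421,0],[0,0,28.5],0.9],[[413,-421,0],[0,0,28.5],0.9],[[413,-421,0],[0,0,28.5],0.9],[[413,-421,0],[0,0,28.5],0.9],[[413,-421,20],[0,0,28.5],0.9],[[413,-421,50],[0,0,28.5],0.9],[[413,-421,80],[0,0,28.5],0.9],[[413,-421,85],[0,0,28.5],0.9],[[413,-421,85],[0,0,28.5],0.9],[[413,-421,85],[0,0,28.5],0.9]]'
python3 d.py .4963 -.2875 .032 96.6
```

```text
t: 18.9
eef_pos: [0.4972, -0.2871, 0.0952]
tool_rot: [-0.0, -0.058, 0.998, -0.0]
contact_force: [0.2, 0.0, -1.1]
gripper_width: 0.399
shift [ 0.9 -0.3 63.2] turn [-0. -0.  0.] | t 18.9 F [ 0.2  0.  -1.1] w 0.399 pos [ 0.4972 -0.2871  0.0952]
shift [ 1.7  0.1 64.1] turn [-0.1  0.1  0. ] | t 18.95 F [ 0.2 -0.2 -1.6] w 0.401 pos [ 0.4979 -0.2874  0.0961]
shift [ 2.   0.3 64.5] turn [-0.1  0.1  0. ] | t 19.0 F [-0.5  0.3 -1.1] w 0.393 pos [ 0.4982 -0.2875  0.0965]
shift [ 2.1  0.3 64.6] turn [-0.1  0.1  0. ] | t 19.05 F [-0.2 -0.3 -1.3] w 0.396 pos [ 0.4982 -0.2875  0.0966]
```

```bash
python3 -m handwheel '[[[2,0,15],[0,0,0],0.9],[[2,0,32],[0,0,0],0.9],[[2,0,45],[0,0,0],0.9],[[2,0,55],[0,0,0],0.9],[[2,0,59],[0,0,0],0.9],[[2,0,62],[0,0,0],0.9],[[2,0,62],[0,0,0],0.9],[[2,0,62],[0,0,0],0.9]]'
python3 d.py .4963 -.2875 .032 96.6
```

```text
t: 19.77
eef_pos: [0.4954, -0.2876, 0.0334]
tool_rot: [0.0, -0.058, 0.998, -0.0]
contact_force: [-0.1, 0.1, -1.2]
gripper_width: 0.401
shift [-0.9 -0.   1.4] turn [-0.  0.  0.] | t 19.77 F [-0.1  0.1 -1.2] w 0.401 pos [ 0.4954 -0.2876  0.0334]
shift [-0.8  0.   1.5] turn [-0.  0.  0.] | t 19.82 F [-0.3 -0.1 -1.5] w 0.4 pos [ 0.4955 -0.2876  0.0335]
shift [-0.8 -0.   1.6] turn [-0.   0.1  0. ] | t 19.87 F [-0.5  0.8 -1.7] w 0.395 pos [ 0.4955 -0.2876  0.0336]
shift [-0.8 -0.1  1.6] turn [-0.   0.1  0. ] | t 19.92 F [ 0.2 -0.3 -2.2] w 0.403 pos [ 0.4955 -0.2875  0.0336]
```

```bash
python3 -m handwheel '[[[0,0,1.5],[0,0,0],0.9],[[0,0,1.5],[0,0,0],0.9],[[0,0,1.5],[0,0,0],-0.3],[[0,0,1.5],[0,0,0],-0.3],[[0,0,1.5],[0,0,0],-0.3],[[0,0,1.5],[0,0,0],-0.3],[[0,0,1.5],[0,0,0],-0.3],[[0,0,-15],[0,0,0],-0.3],[[0,0,-45],[0,0,0],-0.3],[[0,0,-85],[0,0,0],-0.3],[[0,0,-125],[0,0,0],-0.3],[[0,0,-145],[0,0,0],-0.3],[[0,0,-145],[0,0,0],-0.3]]'
python3 chk.py wrist tube_35_centre .4963 -.2875 6.6 .024
python3 chk.py side tube_35_centre .4963 -.2875 6.6 .024
python3 chk.py side tube_25_centre .5008 -.188 8.3 .024
python3 d.py .4056 .2511 .18 139.5
```

```text
t: 21.05
eef_pos: [0.4977, -0.2891, 0.1832]
tool_rot: [0.004, -0.058, 0.998, -0.002]
contact_force: [0.6, -0.3, 0.0]
gripper_width: 0.647
wrist tube_35_centre [ 0.4954 -0.2869 -1.4469] q 0.91 along mm -0.8 across 0.7 axis 7.1
side tube_35_centre [ 0.4926 -0.2878 -1.4408] q 0.9 along mm -3.7 across 0.1 axis 7.4
side tube_25_centre [ 0.4958 -0.1883 -1.432 ] q 0.91 along mm -5.0 across 0.4 axis 8.0
shift [ 25.8 544.5  -2.8] turn [  0.1  -0.1 -42.9] | t 21.35 F [ 0.7 -0.8 -0.5] w 0.652 pos [ 0.4941 -0.2867  0.1763]
shift [ 25.9 544.6  -2.8] turn [  0.1  -0.1 -42.9] | t 21.4 F [ 0.8 -0.8  0.5] w 0.65 pos [ 0.4942 -0.2869  0.1764]
shift [ 26.1 544.7  -2.7] turn [  0.1  -0.1 -42.9] | t 21.45 F [ 0.4  0.1 -0.6] w 0.655 pos [ 0.4943 -0.287   0.1767]
shift [ 26.3 544.8  -2.6] turn [  0.1  -0.1 -42.9] | t 21.5 F [-0.3 -0.  -1.1] w 0.647 pos [ 0.4945 -0.2871  0.1769]
```

```bash
python3 -m handwheel '[[[26,545,-3],[0,0,-43],-0.5],[[26,545,-3],[0,0,-43],-0.5],[[26,545,-3],[0,0,-43],-0.5],[[26,545,-3],[0,0,-43],-0.5],[[26,545,-3],[0,0,-43],-0.5],[[26,545,-3],[0,0,-43],-0.5],[[26,545,-3],[0,0,-43],-0.5],[[26,545,-3],[0,0,-43],-0.5],[[26,545,-3],[0,0,-43],-0.5],[[26,545,-3],[0,0,-43],-0.5],[[26,545,-3],[0,0,-43],-0.5],[[26,545,-3],[0,0,-43],-0.5],[[26,545,-3],[0,0,-43],-0.5],[[26,545,-3],[0,0,-43],-0.5],[[26,545,20],[0,0,-43],-0.5],[[26,545,50],[0,0,-43],-0.5],[[26,545,60],[0,0,-43],-0.5],[[26,545,60],[0,0,-43],-0.5],[[26,545,60],[0,0,-43],-0.5]]'
python3 w3.py tube_44_centre .4056 .2511 -3.845 w9; python3 d.py .4056 .2511 .012 140
```

```text
t: 23.13
eef_pos: [0.4063, 0.2506, 0.1179]
tool_rot: [-0.001, -0.419, 0.908, -0.0]
contact_force: [0.3, -0.8, 0.4]
gripper_width: 0.75
[ 0.4054  0.2513 -3.8479] axis 49.5 0.91 [319.6, 241.5, 59.3, 143.4]
shift [  1.5   1.1 107.1] turn [-0.   0.1 -0.4] | t 23.23 F [ 0.2 -0.4  0.8] w 0.749 pos [0.4073 0.2513 0.1191]
shift [  1.6   1.1 107.3] turn [-0.   0.1 -0.4] | t 23.28 F [ 0.5 -0.2 -0.1] w 0.751 pos [0.4073 0.2515 0.1193]
shift [  1.6   1.1 107.2] turn [-0.   0.1 -0.4] | t 23.33 F [-0.6  0.  -0.2] w 0.748 pos [0.4073 0.2515 0.1192]
shift [  1.5   1.  107.1] turn [-0.   0.1 -0.4] | t 23.38 F [-0.5  0.5 -0.3] w 0.751 pos [0.4072 0.2514 0.1191]
```

View pics/w9.png

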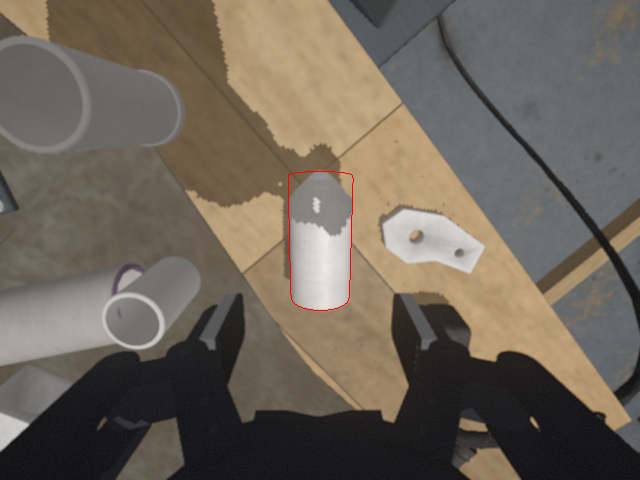

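The outline sits on tube 44. The white plate's edge is at column 382, about 48 mm off the tube axis, so I'll narrow the opening before going down.

```bash
python3 -m handwheel '[[[1,1,35],[0,0,0],-0.35],[[1,1,60],[0,0,0],-0.35],[[1,1,85],[0,0,0],-0.35],[[1,1,102],[0,0,0],-0.35],[[1,1,107],[0,0,0],-0.35],[[1,1,107],[0,0,0],0.9],[[1,1,107],[0,0,0],0.9],[[1,1,107],[0,0,0],0.9],[[1,1,107],[0,0,0],0.9],[[1,1,107],[0,0,0],0.9],[[1,1,107],[0,0,0],0.9],[[1,1,95],[0,0,0],0.9],[[1,1,65],[0,0,0],0.9],[[1,1,25],[0,0,0],0.9],[[1,1,-15],[0,0,0],0.9],[[1,1,-50],[0,0,0],0.9],[[1,1,-65],[0,0,0],0.9],[[1,1,-80],[0,0,0],0.9],[[1,1,-80],[0,0,0],0.9],[[1,1,-80],[0,0,0],0.9]]' 60
python3 d.py .4569 -.4025 .20 95.2
```

```text
t: 25.1
eef_pos: [0.4051, 0.2511, 0.1984]
tool_rot: [0.001, -0.42, 0.908, 0.0]
contact_force: [0.2, 0.6, -1.5]
gripper_width: 0.504
shift [ 464.4 -462.9   -2.3] turn [ 0.   0.1 44.4] | t 25.1 F [ 0.2  0.6 -1.5] w 0.504 pos [0.4051 0.2511 0.1984]
shift [ 463.6 -463.    -2.4] turn [-0.  -0.  44.4] | t 25.15 F [-0.3 -0.3 -2. ] w 0.503 pos [0.4045 0.2506 0.1974]
shift [ 463.3 -463.1   -2.5] turn [-0.  -0.1 44.4] | t 25.2 F [-0.1 -0.4 -1.5] w 0.504 pos [0.4042 0.2504 0.1968]
shift [ 463.2 -463.1   -2.5] turn [-0.  -0.1 44.4] | t 25.25 F [ 0.3 -0.2 -2.5] w 0.503 pos [0.4041 0.2503 0.1966]
```

```bash
python3 -m handwheel '[[[167,-267,0],[0,0,22],0.9],[[167,-267,0],[0,0,22],0.9],[[167,-267,0],[0,0,22],0.9],[[167,-267,0],[0,0,22],0.9],[[167,-267,0],[0,0,22],0.9],[[167,-267,0],[0,0,22],0.9],[[167,-267,0],[0,0,22],0.9],[[463,-463,0],[0,0,44.4],0.9],[[463,-463,0],[0,0,44.4],0.9],[[463,-463,0],[0,0,44.4],0.9],[[463,-463,0],[0,0,44.4],0.9],[[463,-463,0],[0,0,44.4],0.9],[[463,-463,0],[0,0,44.4],0.9],[[463,-463,0],[0,0,44.4],0.9],[[463,-463,0],[0,0,44.4],0.9],[[463,-463,0],[0,0,44.4],0.9],[[463,-463,20],[0,0,44.4],0.9],[[463,-463,60],[0,0,44.4],0.9],[[463,-463,85],[0,0,44.4],0.9],[[463,-463,90],[0,0,44.4],0.9]]'
python3 -m handwheel '[[[0,0,0],[0,0,0],0.9],[[0,0,0],[0,0,0],0.9],[[0,0,0],[0,0,0],0.9]]'
python3 d.py .4569 -.4025 .037 95.2
```

```text
t: 26.97
eef_pos: [0.4546, -0.3991, 0.102]
tool_rot: [-0.004, -0.046, 0.999, 0.003]
contact_force: [-0.5, 0.2, -1.7]
gripper_width: 0.509
t: 27.22
eef_pos: [0.4588, -0.4025, 0.1097]
tool_rot: [0.001, -0.046, 0.999, -0.001]
contact_force: [-0.4, -0.7, -2.0]
gripper_width: 0.506
shift [ 2.   0.3 72.6] turn [-0.1  0.1  0. ] | t 27.22 F [-0.4 -0.7 -2. ] w 0.506 pos [ 0.4588 -0.4025  0.1097]
shift [ 2.1  0.4 72.8] turn [-0.1  0.1  0. ] | t 27.27 F [-0.3 -0.1 -1.3] w 0.505 pos [ 0.4589 -0.4025  0.1098]
shift [ 2.1  0.2 72.8] turn [-0.1  0.1  0. ] | t 27.32 F [-0.1 -0.4 -1.3] w 0.504 pos [ 0.4588 -0.4024  0.1098]
shift [ 1.9  0.  72.6] turn [-0.1  0.1  0. ] | t 27.37 F [ 0.3  0.8 -1.9] w 0.504 pos [ 0.4586 -0.4023  0.1096]
```

```bash
python3 -m handwheel '[[[2,0,20],[0,0,0],0.9],[[2,0,38],[0,0,0],0.9],[[2,0,52],[0,0,0],0.9],[[2,0,62],[0,0,0],0.9],[[2,0,67],[0,0,0],0.9],[[2,0,70],[0,0,0],0.9],[[2,0,70],[0,0,0],0.9],[[2,0,70],[0,0,0],0.9]]'
python3 d.py .4569 -.4025 .036 95.2
```

```text
t: 28.08
eef_pos: [0.4561, -0.4023, 0.0386]
tool_rot: [0.0, -0.046, 0.999, -0.0]
contact_force: [-0.5, 0.1, -2.2]
gripper_width: 0.505
shift [-0.8 -0.3  2.6] turn [-0.  0.  0.] | t 28.08 F [-0.5  0.1 -2.2] w 0.505 pos [ 0.4561 -0.4023  0.0386]
shift [-0.6 -0.3  2.8] turn [-0.1  0.1  0. ] | t 28.13 F [ 0.2 -0.1 -2.3] w 0.506 pos [ 0.4562 -0.4023  0.0388]
shift [-0.7 -0.3  2.7] turn [-0.1  0.1  0. ] | t 28.18 F [-0.6 -0.8 -0.6] w 0.505 pos [ 0.4562 -0.4023  0.0387]
shift [-0.7 -0.3  2.7] turn [-0.   0.1  0. ] | t 28.23 F [ 0.1 -0.3 -1.5] w 0.506 pos [ 0.4562 -0.4022  0.0387]
```

```bash
python3 -m handwheel '[[[0,0,2.5],[0,0,0],0.9],[[0,0,2.5],[0,0,0],0.9],[[0,0,2.5],[0,0,0],-0.5],[[0,0,2.5],[0,0,0],-0.5],[[0,0,2.5],[0,0,0],-0.5],[[0,0,2.5],[0,0,0],-0.5],[[0,0,2.5],[0,0,0],-0.5],[[0,0,-15],[0,0,0],-0.5],[[0,0,-45],[0,0,0],-0.5],[[0,0,-85],[0,0,0],-0.5],[[0,0,-125],[0,0,0],-0.5],[[0,0,-165],[0,0,0],-0.5],[[0,0,-165],[0,0,0],-0.5]]'
python3 chk.py wrist tube_44_centre .4569 -.4025 5.2 .024
python3 chk.py side tube_44_centre .4569 -.4025 5.2 .024
python3 d.py .4385 .109 .20 100
```

```text
t: 29.37
eef_pos: [0.4588, -0.4054, 0.2114]
tool_rot: [0.005, -0.045, 0.999, -0.004]
contact_force: [0.1, -1.1, 0.2]
gripper_width: 0.754
wrist tube_44_centre [ 0.4567 -0.4009 -1.4827] q 0.9 along mm -0.1 across 1.6 axis 5.0
side tube_44_centre [ 0.4571 -0.4019 -1.4519] q 0.84 along mm 0.3 across 0.6 axis 6.8
shift [-29.9 509.6   2.6] turn [ 0.1 -0.1 -4.8] | t 29.57 F [ 0.1  0.2 -0.5] w 0.751 pos [ 0.4553 -0.4012  0.202 ]
shift [-30.1 509.4   2.3] turn [ 0.1 -0.1 -4.8] | t 29.62 F [ 0.5  0.2 -0.4] w 0.748 pos [ 0.455  -0.401   0.2014]
shift [-30.1 509.5   2.2] turn [ 0.1 -0.1 -4.8] | t 29.67 F [-0.1 -0.5 -0.2] w 0.751 pos [ 0.455  -0.4011  0.2013]
shift [-30.  509.6   2.2] turn [ 0.1 -0.1 -4.8] | t 29.72 F [ 1.1  0.2 -0.5] w 0.749 pos [ 0.455  -0.4012  0.2013]
```

```bash
python3 -m handwheel '[[[-30,510,0],[0,0,-5],-0.9],[[-30,510,0],[0,0,-5],-0.9],[[-30,510,0],[0,0,-5],-0.9],[[-30,510,0],[0,0,-5],-0.9],[[-30,510,0],[0,0,-5],-0.9],[[-30,510,0],[0,0,-5],-0.9],[[-30,510,0],[0,0,-5],-0.9],[[-30,510,0],[0,0,-5],-0.9],[[-30,510,0],[0,0,-5],-0.9],[[-30,510,0],[0,0,-5],-0.9],[[-30,510,0],[0,0,-5],-0.9],[[-30,510,0],[0,0,-5],-0.9],[[-30,510,0],[0,0,-5],-0.9],[[-30,510,0],[0,0,-5],-0.9],[[-30,510,0],[0,0,-5],-0.9],[[-30,510,0],[0,0,-5],-0.9],[[-30,510,0],[0,0,-5],-0.9]]'
python3 w3.py head_tube_centre .4385 .109 0 w10; python3 d.py .4385 .109 .061 100
```

```text
t: 31.18
eef_pos: [0.4392, 0.1069, 0.2027]
tool_rot: [-0.0, -0.088, 0.996, -0.0]
contact_force: [-0.4, -0.1, -0.9]
gripper_width: 0.949
[0.4374 0.108  0.198 ] axis 101.3 0.84 [322.2, 228.4, 62.9, 85.5]
shift [  0.4   1.9 141.9] turn [-0.  -0.   0.1] | t 31.28 F [-0.5 -0.2  0.3] w 0.95 pos [0.4393 0.1073 0.2029]
shift [  0.5   1.6 141.9] turn [-0.  -0.   0.1] | t 31.33 F [ 0.9 -0.1  0.1] w 0.949 pos [0.4393 0.1075 0.2029]
shift [  0.6   1.3 142. ] turn [-0.  -0.   0.1] | t 31.38 F [ 0.4  0.5 -0.5] w 0.953 pos [0.4393 0.1078 0.203 ]
shift [  0.6   1.1 142. ] turn [-0.   0.   0.1] | t 31.43 F [-0.1  1.1  0.2] w 0.951 pos [0.4393 0.108  0.203 ]
```

View pics/w10.png

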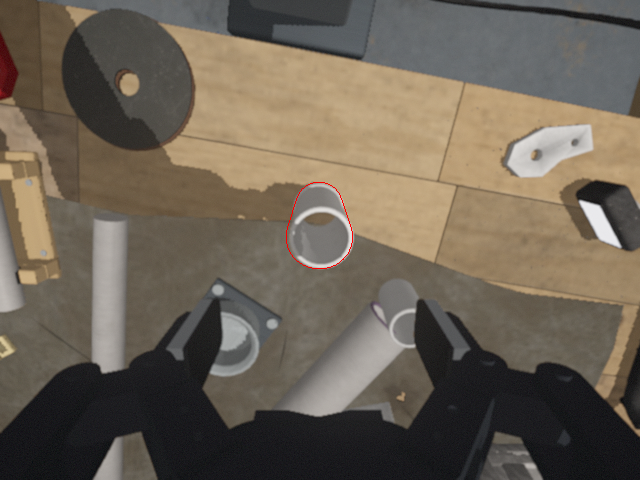

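```bash
python3 -m handwheel '[[[1,0,35],[0,0,0],-0.9],[[1,0,70],[0,0,0],-0.9],[[1,0,105],[0,0,0],-0.9],[[1,0,130],[0,0,0],-0.9],[[1,0,142],[0,0,0],-0.9],[[1,0,142],[0,0,0],-0.9],[[1,0,142],[0,0,0],0.9],[[1,0,142],[0,0,0],0.9],[[1,0,142],[0,0,0],0.9],[[1,0,142],[0,0,0],0.9],[[1,0,142],[0,0,0],0.9],[[1,0,142],[0,0,0],0.9],[[1,0,142],[0,0,0],0.9],[[1,0,130],[0,0,0],0.9],[[1,0,100],[0,0,0],0.9],[[1,0,70],[0,0,0],0.9],[[1,0,60],[0,0,0],0.9],[[1,0,60],[0,0,0],0.9],[[1,0,60],[0,0,0],0.9]]' 60
python3 d.py .5875 .0350 .143 100
```

```text
t: 33.07
eef_pos: [0.4383, 0.1087, 0.1432]
tool_rot: [0.001, -0.089, 0.996, 0.0]
contact_force: [-0.3, 0.5, -1.3]
gripper_width: 0.514
shift [-133.8  -99.1    0.4] turn [0.  0.1 0.2] | t 33.07 F [-0.3  0.5 -1.3] w 0.514 pos [0.4383 0.1087 0.1432]
shift [-134.5  -98.9   -0.8] turn [-0.  -0.   0.2] | t 33.12 F [-0.9 -0.7 -2.1] w 0.512 pos [0.4375 0.1084 0.1423]
shift [-134.9  -98.8   -1.4] turn [-0.  -0.1  0.2] | t 33.17 F [-0.6 -0.  -2.3] w 0.51 pos [0.4372 0.1083 0.1418]
shift [-135.   -98.8   -1.7] turn [-0.  -0.1  0.2] | t 33.22 F [ 1.  -0.3 -2.3] w 0.513 pos [0.4371 0.1082 0.1416]
```

```bash
python3 -m handwheel '[[[-30,-20,0],[0,0,0],0.9],[[-60,-44,0],[0,0,0],0.9],[[-90,-66,0],[0,0,0],0.9],[[-115,-84,0],[0,0,0],0.9],[[-130,-95,0],[0,0,0],0.9],[[-134.5,-98.5,0],[0,0,0],0.9],[[-134.5,-98.5,0],[0,0,0],0.9],[[-134.5,-98.5,0],[0,0,0],0.9],[[-134.5,-98.5,0],[0,0,0],0.9]]'
cat > cup.py <<'E'
from h import *
W=shot('wrist');S=shot('side');im=[]
for p in(W,S):
    im.append(p['frame'][:,:,::-1].copy())
    o=readout.get_obs()['eef_pos']
# rough tube silhouette check
for p,l in((W,'W'),(S,'S')):
    b=best(p,'head_tube_centre')
    if b: print(l,fit('head_tube_centre',[(p,b['mask'])],[o[0],o[1],0],dz=o[2]-.061,yaw=False)[0:2],b['score'],o)
    b=best(p,'cup_seat')
    if b: print(l,'cup',b['score'],fit('cup_seat',[(p,b['mask'])],[.5875,.0355,-2.04]))
x,y=proj(S,[[o[0],o[1],.06]])[0].astype(int)
a=cv2.resize(S['frame'][max(y-60,0):y+60,x-60:x+60,::-1],(480,480))
cv2.imwrite('pics/cup.png',np.hstack([a,cv2.resize(im[0][:,160:480],(320,480))]))
E
python3 cup.py; python3 d.py .5875 .0355 .071 100
```

```text
t: 34.02
eef_pos: [0.5863, 0.0365, 0.1422]
tool_rot: [-0.001, -0.09, 0.996, 0.0]
contact_force: [-0.8, 0.2, -1.5]
gripper_width: 0.511
W (array([0.58002068, 0.03600928, 0.28268863]), np.float64(0.8683924667218277)) 0.61 [0.5868077  0.03655002 0.14276722]
W cup 0.6 (array([ 0.58671552,  0.0351088 , -2.02301649]), np.float64(0.5798208555950826))
S (array([0.58216339, 0.03401932, 0.02482508]), np.float64(0.7059797718515859)) 0.64 [0.5868077  0.03655002 0.14276722]
S cup 0.72 (array([ 0.58641748,  0.03602905, -2.04017188]), np.float64(0.9597255487647904))
shift [ 0.3 -0.4 72.1] turn [0.  0.  0.3] | t 34.32 F [-0.6  0.1 -1.8] w 0.511 pos [0.5877 0.036  0.1431]
shift [ 0.4 -0.3 72.2] turn [0.  0.  0.3] | t 34.37 F [-0.1  0.8 -1.7] w 0.51 pos [0.5878 0.0358 0.1432]
shift [ 0.5 -0.2 72.1] turn [0.  0.  0.2] | t 34.42 F [-0.8 -0.  -1.8] w 0.51 pos [0.5879 0.0358 0.1431]
shift [ 0.5 -0.1 72.1] turn [0.  0.  0.2] | t 34.47 F [-0.7  0.2 -0.9] w 0.513 pos [0.5879 0.0356 0.1431]
```

View pics/cup.png

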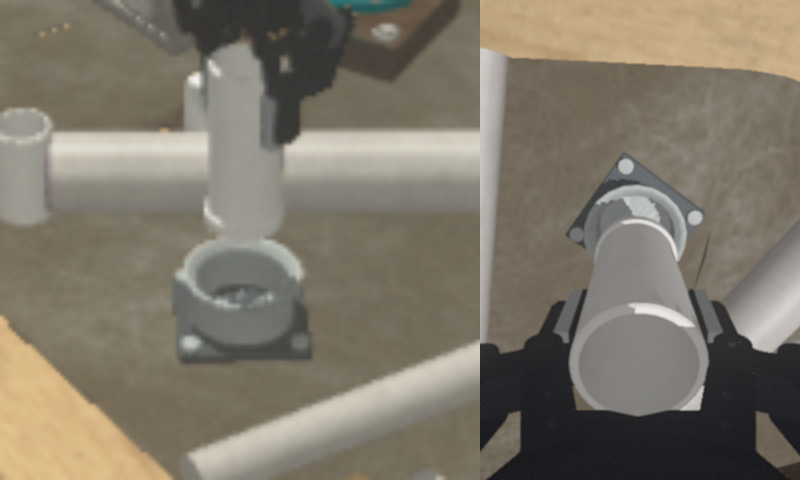

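The tube is upright and centred over the bore in both views. I'll lower it in two stages.

```bash
python3 -m handwheel '[[[0,0,12],[0,0,0],0.9],[[0,0,24],[0,0,0],0.9],[[0,0,34],[0,0,0],0.9],[[0,0,42],[0,0,0],0.9],[[0,0,50],[0,0,0],0.9],[[0,0,55],[0,0,0],0.9],[[0,0,55],[0,0,0],0.9],[[0,0,55],[0,0,0],0.9]]'
python3 d.py .5875 .0355 .069 100
```

```text
t: 35.18
eef_pos: [0.588, 0.0354, 0.0877]
tool_rot: [-0.0, -0.089, 0.996, -0.0]
contact_force: [-0.6, 0.3, -1.7]
gripper_width: 0.509
shift [ 0.4  0.1 18.7] turn [-0.  -0.   0.2] | t 35.18 F [-0.6  0.3 -1.7] w 0.509 pos [0.588  0.0354 0.0877]
shift [ 0.8  0.1 19.1] turn [-0.   0.   0.2] | t 35.23 F [-0.3  0.2 -2.2] w 0.516 pos [0.5883 0.0355 0.0881]
shift [ 1.   0.2 19.4] turn [0.  0.1 0.2] | t 35.28 F [ 0.5 -0.4 -2.6] w 0.513 pos [0.5885 0.0355 0.0884]
shift [ 1.   0.1 19.5] turn [0.  0.1 0.2] | t 35.33 F [ 0.2  0.  -1.7] w 0.514 pos [0.5885 0.0355 0.0885]
```

```bash
python3 -m handwheel '[[[0.5,0,6],[0,0,0],0.9],[[1,0,12],[0,0,0],0.9],[[1,0,15],[0,0,0],0.9],[[1,0,17.5],[0,0,0],0.9],[[1,0,18.5],[0,0,0],0.9],[[1,0,18.5],[0,0,0],0.9],[[1,0,18.5],[0,0,0],0.9]]'
python3 d.py .5875 .0355 .069 100
```

```text
t: 35.97
eef_pos: [0.5868, 0.0353, 0.0706]
tool_rot: [-0.0, -0.089, 0.996, 0.0]
contact_force: [-4.8, -0.4, 12.2]
gripper_width: 0.511
shift [-0.7  0.1  1.6] turn [ 0.  -0.   0.2] | t 35.97 F [-4.8 -0.4 12.2] w 0.511 pos [0.5868 0.0353 0.0706]
shift [-0.7  0.1  1.6] turn [ 0.  -0.   0.2] | t 36.02 F [-5.7 -0.7 12.4] w 0.511 pos [0.5868 0.0353 0.0706]
shift [-0.7  0.1  1.6] turn [ 0.  -0.   0.2] | t 36.07 F [-5.3  0.2 12.3] w 0.514 pos [0.5868 0.0353 0.0706]
shift [-0.7  0.1  1.6] turn [ 0.  -0.   0.2] | t 36.12 F [-5.4 -0.1 12.2] w 0.509 pos [0.5868 0.0353 0.0706]
```

The tube is on the cup floor at 12 N. Release and rise.

```bash
python3 -m handwheel '[[[0,0,-0.5],[0,0,0],0.9],[[0,0,-0.5],[0,0,0],-0.6],[[0,0,-0.5],[0,0,0],-0.6],[[0,0,-0.5],[0,0,0],-0.6],[[0,0,-0.5],[0,0,0],-0.6],[[0,0,-0.5],[0,0,0],-0.6],[[0,0,-0.5],[0,0,0],-0.6],[[0,0,-15],[0,0,0],-0.6],[[0,0,-45],[0,0,0],-0.6],[[0,0,-85],[0,0,0],-0.6],[[0,0,-125],[0,0,0],-0.6],[[0,0,-165],[0,0,0],-0.6],[[0,0,-200],[0,0,0],-0.6],[[0,0,-200],[0,0,0],-0.6],[[0,0,-200],[0,0,0],-0.6],[[0,0,-200],[0,0,0],-0.6]]'
python3 chk.py side head_tube_centre .5875 .0355 0 .008
python3 chk.py wrist head_tube_centre .5875 .0355 0 .008
python3 chk.py side tube_25_centre .5008 -.188 8.3 .024
python3 chk.py side tube_35_centre .4963 -.2875 6.6 .024
python3 chk.py side tube_44_centre .4569 -.4025 5.2 .024
python3 -c "
from h import *
o=readout.get_obs();print(o['t'],o['eef_pos'],o['gripper_width'],abs(o['joint_vel']).max())
S=shot('side');cv2.imwrite('pics/fin.png',cv2.resize(S['frame'][160:460,180:480,::-1],(600,600)))"
```

```text
t: 37.5
eef_pos: [0.5865, 0.0353, 0.2688]
tool_rot: [-0.0, -0.089, 0.996, 0.0]
contact_force: [-0.3, 0.8, -0.2]
gripper_width: 0.795
side head_tube_centre [ 0.5864  0.0401 -1.4911] q 0.8 along mm -1.1 across 4.6 axis 4.6
wrist head_tube_centre [ 0.5849  0.035  -1.3676] q 0.81 along mm -2.6 across -0.5 axis 11.6
side tube_25_centre [ 0.4964 -0.1889 -1.4261] q 0.9 along mm -4.5 across -0.3 axis 8.3
side tube_35_centre [ 0.4936 -0.2875 -1.4216] q 0.92 along mm -2.7 across 0.3 axis 8.5
side tube_44_centre [ 0.4564 -0.4024 -1.4819] q 0.86 along mm -0.5 across 0.2 axis 5.1
38.0 [0.58698903 0.03529128 0.26916087] 0.8017736341937081 0.004094029531901591
```

View pics/fin.png

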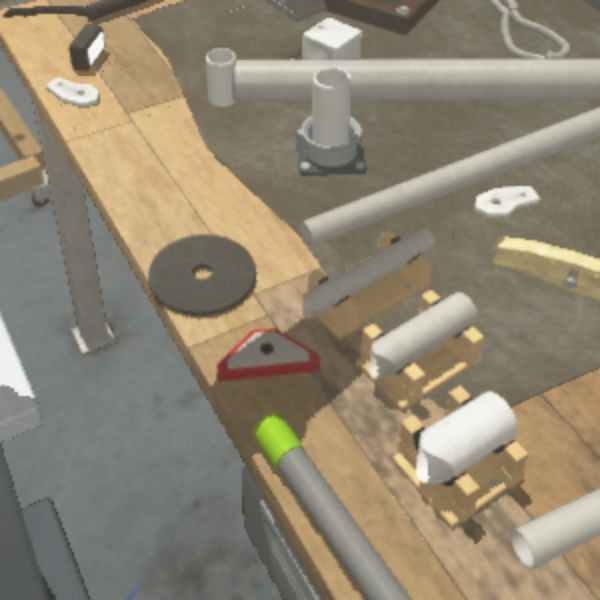

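The picture shows all three offcuts down in their cradles and the head tube upright in the cup. The gripper is clear and still, so I'm handing in.

```bash
python3 -c "
from station import bot
print(bot.hand_in())"
```

```text
the job is handed in; nothing more can be done
None
```

I laid the three offcuts in their cradles, stood the head tube in the cup, let go of everything and handed in at about 38 s of the 112 s allowed.

| Piece | Position at last checks | Axis against its seat |
|---|---|---|
| 25 mm tube | about -0.3 mm across, -4.5 mm along | within about 2° |
| 35 mm tube | about 0.3 mm across, -3 mm along | within about 2° |
| 44 mm tube | 0.2–1.6 mm across, under 1 mm along | within about 2° |
| Head tube | under 3 mm off centre from the wrist camera, about 5 mm from the side camera | looks upright in the last picture |

- **Head tube disagreement:** the two cameras differ on the head tube, probably because the cup hides its foot. Both readings are inside the 10 mm limit. I did not measure its tilt separately.
- **Heights:** I did not measure these directly. When lowered, the 25 mm tube pushed back with 43 N and the head tube with 12 N, so both had reached the floor. The other two were released about at floor height without a contact reading.
- **25 mm tube placing:** the 43 N was on the wrist through the held tube, against its 120 N limit; I eased off before letting go.
- **Network miss:** the networks did not find the 25 mm tube in one top view after it was placed. I used the wrist and side views for it instead.

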